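Pack the saw's drive parts for repair

ROBOT

A 6-joint arm with a two-finger parallel gripper is mounted at the origin on the work surface. World frame = base frame: x ahead of the robot, y to its left, z up, the work surface at z = 0. Lengths are in m, angles in rad, forces in N, time in s.
With the tool pointing down it reaches from about 0.425 to 0.95 m from the base axis. Payload 3.5 kg.
Tool frame: the origin (TCP) lies midway between the tips of the shut fingers; the grasp point (between the pads) lies 19 mm behind it (ctrl.pinch_z is the distance from the TCP to the grasp point, in m); z points along the fingers, y is the line along which they close (so a half turn about z gives the same grasp; the last joint's range is limited). The gripper opens to 85 mm and grips with 20 to 120 N. Pads are 22 mm wide; open, the fingers measure 114 mm over their backs; the gripper's body (76 mm by 85 mm) begins 54 mm behind the grasp point. The pads swing forward as they close: fully open they stand 13 mm farther back than shut.
Start: joints at [-1.395, 0.286, 1.577, -0, 1.279, -0.15], TCP at [0.216, -0.639, 0.231] pointing down, gripper open.
Joint ranges: [-2.77, 2.77], [-0.9, 2.22], [0.21, 2.48], [-1.53, 4.67], [0.24, 2.81], [-2.84, 2.84]. Speed limits (rad/s): [2.79, 2.79, 3.14, 3.14, 3.14, 3.14].

INTERFACE

Orientations are given as a unit quaternion [x, y, z, w].
In Python, from plant import get_state, viewer, sign_off, ctrl gives the robot as it stands. The module is installed in compiled form; this text tells all that it offers.
- The arm moves only by the shell command python3 -m handwheel 'ROWS' [FORCE]. ROWS is JSON, a list that holds one entry, the list of rows, each a list of 5 numbers: the finger opening in m, from 0 to 0.0854, then the shift along the tool's x, y, z in m, then the turn about the tool's z in degrees. In form: [[[claw, x, y, z, spin], ...]]. A call has 1 to 12 rows; each row shifts and turns the commanded pose from where the row before left it, along the tool's axes as they then stand; what a row does not reach is not made up. A row lasts 1/12 s, in which the tool goes at most 41.7 mm and 7.16 degrees, less where a joint would pass 70% of its speed; a pose out of reach is approached as far as the arm can. A call is refused whole if a number of a shift passes 0.0417 or a number of a turn 7.16, either way. A call with a gripper value outside its range is refused whole. The fingers move at their own pace and stop on an object; FORCE is the grip in N (left out, the last holds). Time passes only in rows, so rows that do not move let the fingers close. It gives the time, the measured TCP pose, the force, the opening and the grip force at its end, in the units of the state.
- get_state(): the state, without advancing time (a new reading comes with each control period).
- viewer.read_camera(name): name is "side" or "top"; returns the picture (400x640x3 uint8, blue, green, red); there is no depth.
- viewer.camera_params(name): a dict with "fov_y" (degrees; the focal length in pixels is half the picture's height over the tangent of half this angle, whatever the lens; pixels are square), "cx", "cy" (the principal point, pixels), "xyz" and "attitude" of the camera in the world. Camera axes: x right, y up, looking along -z (the intrinsics and any distortion apply to the point x, -y, -z); pixel columns grow to the right and rows downward; lengths in m; the calibration is good to about 2 mm. A picture is of the moment at which its call begins. camera_params takes no time and is no camera call.
- sign_off(): hands the job in; it is judged then, once.
Trained networks look in the newest picture that a camera, given by its name, has taken for a name from the list of things; names that differ only in an ending like _2 or _b are one class to them, and where a whole thing is asked for, a point or a joint stands for the part that bears it (a point fixed in the world has none). Each returns a list of dicts, best first, with "confidence" (0 to 1); they miss things now and then, are a little off and sometimes report something else, mostly with a low value. They report only what shows in the picture. A call takes as long as a camera call. They do not tell look-alikes from the thing itself.
- viewer.look_for(camera, name): "extent" ([left, top, width, height] as shares, 0 to 1, of the picture: columns of its width, rows of its height, round what is visible of it).
- viewer.outline_of(camera, name): "mask" (400x640 bool, what is visible of it) and "extent" ([left, top, width, height] as shares, 0 to 1, of the picture: columns of its width, rows of its height, round what is visible of it).
- viewer.pinpoint(camera, name): "xy" ([column, row] as shares, 0 to 1, of the picture: columns of its width, rows of its height: a listed point, or the origin of a listed thing).
The state is a dict: "time": time; "qpos": joint angles; "dq": joint speeds; "joint_efforts": joint torques, N m; "eef_pos": TCP position; "tcp_rot": TCP orientation; "contact_force": force on the tool from outside, world axes, zero at the start; "wrist_torque": the same for the moment, N m; "opening": opening from 0.0 (shut) to 1.0 (fully open); "finger_force": force on a finger pad.
Only numpy, scipy, OpenCV 4.12 (cv2) and the standard library are available. Lean on these libraries where they do the work, as an engineer would, in place of code of your own. Each camera call takes 0.05 s, during which the arm holds its last target. There are 200 camera calls.

TASK

Pack the four saw parts that lie on the flattened carton into the plywood crate, heaviest at the bottom. First lay the two cast-iron bearings flat on the crate's floor, one in the middle of each end bay, with their long flanges crosswise to the crate; then lay the aluminium cover plate lengthwise across both bearings, centred in the crate; last stand the plastic dust port in the middle of the plate with its tube up. Set every part down, do not drop it, and leave the push block, the wooden offcut and the wrench where they are.

Things in the scene. Friction and masses are not known exactly. Their poses are not given: they have to be found in the camera images.
- crate: Open plywood crate, fixed, 186 (x) by 328 (y) by 80 mm high, walls and floor 9 mm thick. Origin: centre of the underside. Two dark battens 15 mm wide, 10 mm high cross the floor along x, centred at y = +37.5 and -37.5 mm; the end bays beyond them are 110 mm (y) by 168 mm (x), their middles at y = +100 and -100 mm. It stands left or right on the bench, the carton on the other side.
- bearing_a: One of two alike: flanged bearing unit of grey cast iron, 0.5 kg, lying flat, 33 mm high. Diamond flange 113 mm long (x), 12 mm thick, a bolt hole in each pointed end; round housing 60 mm across, 27 mm high in the middle, under a bright steel ring 34 mm across. Origin: centre of the underside; z up. Grip across the housing, along y (60 mm).
- bearing_b: One of two alike: flanged bearing unit of grey cast iron, 0.5 kg, lying flat, 33 mm high. Diamond flange 113 mm long (x), 12 mm thick, a bolt hole in each pointed end; round housing 60 mm across, 27 mm high in the middle, under a bright steel ring 34 mm across. Origin: centre of the underside; z up. Grip across the housing, along y (60 mm).
- cover: The cover plate: a flat bar-like plate of cast aluminium with round ends, 250 mm long (x), 60 mm wide (y), 12 mm thick, 0.33 kg, lying flat (the carton under the four parts is 3 mm thick). Origin: centre of the underside. Lying on both bearings in the crate its underside is 42 mm above the crate's origin. Grip it across its width (60 mm) at mid length.
- port: The dust port: black plastic, 70 g, a square flange 80 x 80 x 5 mm lying flat with a round tube 57 mm in outside diameter, 3 mm wall, standing on it; 50 mm high in all. Origin: centre of the underside; z up along the tube. Grip it across the outside of the tube.
- push_block: Bystander: a push block for the saw, yellow base 75 x 150 mm (x, y), 16 mm thick, with a black bar handle, 65 mm high in all. Origin: centre of the underside. Leave alone.
- offcut: Bystander: a pine offcut 45 x 130 x 35 mm (x, y, z). Origin: centre of the underside. Leave alone.
- wrench: Bystander: a steel combination wrench 170 mm long (x), lying flat. Origin: the underside at mid length. Leave alone.
There are look-alikes about, which are no part of the job. What is shaped like the bearing_b but green is not meant.

How it is judged:
By the outcome, as a careful person would: the job done as asked, in the order asked, and still so for the second after the job is handed in, with the robot touching nothing.
It also fails if it takes over 109 s, if anything falls off the work surface, if the arm or the gripper's body presses on something with over 40 N, if the wrist force passes 120 N, or if a joint passes its speed limit or range.

## Working session

There is one attempt and no reset: what is moved stays moved. The work goes in short steps, Python scripts to look and compute and a shell command to move; the robot and the scene stay as the last step left them, time stands still between calls to the robot, and variables do not carry over. Pictures are saved under pics/ and viewed, at most 14 in all, crops included, and the job is handed in when it is done.

```bash
mkdir -p pics; ls; python3 - <<'E'
from plant import get_state, viewer, ctrl
import cv2
for n in("top","side"):
    cv2.imwrite(f"pics/{n}0.png",viewer.read_camera(n)); print(n,viewer.camera_params(n))
    for t in("crate","bearing_a","cover","port"):
        for f in(viewer.look_for,viewer.pinpoint):
            for d in f(n,t)[:4]: print(t,[round(float(v)*(640 if i%2==0 else 400)) for i,v in enumerate(d.get("extent",d.get("xy")))],round(d["confidence"],2))
s=get_state();print(s, ctrl.pinch_z)
E
```

```text
pics
top {'fov_y': 49.12784402581225, 'cx': 321.724958136699, 'cy': 193.27940517829762, 'xyz': array([ 0.4356728 , -0.07904067,  1.54773887]), 'attitude': array([ 0.04736542, -0.05304834, -0.69781451,  0.71273929])}
crate [170, 205, 102, 60] 0.57
crate [224, 235] 0.73
bearing_a [370, 210, 18, 30] 0.96
bearing_a [341, 212, 18, 32] 0.89
bearing_a [453, 223, 13, 33] 0.67
bearing_a [461, 239] 0.91
bearing_a [351, 227] 0.87
bearing_a [379, 226] 0.68
cover [310, 198, 14, 73] 0.9
cover [316, 235] 0.73
port [400, 215, 22, 27] 0.85
port [411, 227] 0.97
port [239, 167] 0.38
side {'fov_y': 42.47064733212638, 'cx': 327.83564787067877, 'cy': 196.8117177276956, 'xyz': array([0.39140621, 0.87694419, 1.22100465]), 'attitude': array([-0.03984454,  0.33781399,  0.93063175, -0.13497653])}
crate [292, 237, 99, 142] 0.91
crate [359, 148, 34, 16] 0.46
crate [345, 311] 0.8
bearing_a [358, 151, 34, 16] 0.82
bearing_a [389, 101, 30, 7] 0.76
bearing_a [354, 174, 36, 20] 0.58
bearing_a [372, 188] 0.86
bearing_a [376, 160] 0.73
bearing_a [401, 112] 0.64
cover [332, 202, 81, 23] 0.76
cover [373, 217] 0.76
port [377, 122, 22, 25] 0.96
port [387, 141] 0.95
port [370, 215] 0.23
{'time': 0.9, 'qpos': array([-1.39499152e+00,  2.86276296e-01,  1.57668976e+00,  2.67326997e-05,
        1.27860719e+00, -1.50029802e-01]), 'dq': array([-0.00083399, -0.00044468, -0.00123572,  0.0002748 , -0.0002829 ,
       -0.0012175 ]), 'joint_efforts': array([-4.16420971e-04, -4.05960882e+01, -2.92945755e+01, -2.17689676e-04,
        4.20458664e-04,  1.91722862e-06]), 'eef_pos': array([ 0.21608051, -0.63946887,  0.23134624]), 'tcp_rot': array([9.86758927e-01, 1.62193769e-01, 1.29238679e-05, 9.53914154e-06]), 'contact_force': array([-0.05546564, -0.5480077 ,  0.41803148]), 'wrist_torque': array([ 0.00118463, -0.03348475, -0.06328858]), 'finger_force': 0.0, 'opening': 1.0017144855535582} 0.0187
```

```bash
python3 - <<'E'
import cv2
a=cv2.imread("pics/top0.png")[130:330,140:500];cv2.imwrite("pics/top0c.png",cv2.resize(a,None,fx=2.2,fy=2.2,interpolation=cv2.INTER_CUBIC))
a=cv2.imread("pics/side0.png")[80:395,230:500];cv2.imwrite("pics/side0c.png",cv2.resize(a,None,fx=1.9,fy=1.9,interpolation=cv2.INTER_CUBIC))
E
```

```text
(no output)
```

View pics/top0c.png

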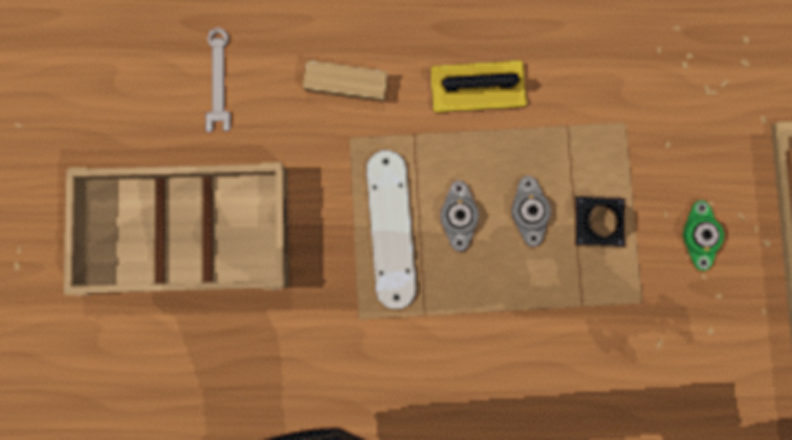

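View pics/side0c.png

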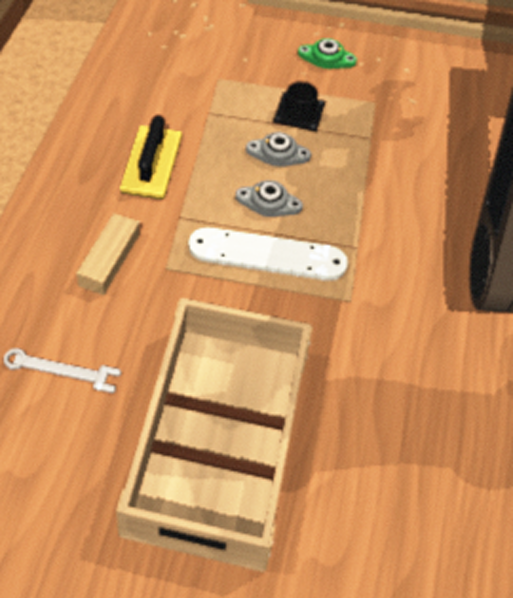

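The top view shows the crate on the left (about pixels 170–270, 205–263), then the cover (316,235), grey bearings (349,227) and (382,225), and the port (413,230). The green look-alike is on the far right at (461,237). In the side view the crate is nearest the camera and the order is the same.

```bash
cat > h.py <<'E'
import numpy as np, cv2
from plant import viewer, get_state
from scipy.spatial.transform import Rotation as R
def ray(n,uv):
    p=viewer.camera_params(n); f=200/np.tan(np.radians(p["fov_y"]/2))
    uv=np.atleast_2d(uv).astype(float)
    d=np.c_[(uv[:,0]-p["cx"])/f,-(uv[:,1]-p["cy"])/f,-np.ones(len(uv))]
    return np.array(p["xyz"]),R.from_quat(p["attitude"]).apply(d)
def onplane(n,uv,z):
    o,d=ray(n,uv); return (o+d*((z-o[2])/d[:,2])[:,None])[:,:2]
def proj(n,X):
    p=viewer.camera_params(n); f=200/np.tan(np.radians(p["fov_y"]/2))
    c=R.from_quat(p["attitude"]).inv().apply(np.atleast_2d(X)-p["xyz"])
    return np.c_[p["cx"]+f*c[:,0]/-c[:,2],p["cy"]-f*c[:,1]/-c[:,2]]
E
python3 - <<'E'
from h import *
np.set_printoptions(precision=4,suppress=True)
T=lambda L:np.array(L)/2.2+[140,130]; S=lambda L:np.array(L)/1.9+[230,80]
print("crate rim top",onplane("top",T([[67,171],[283,165],[285,287],[67,292]]),.08))
print("crate rim side",onplane("side",S([[182,303],[310,325],[272,547],[122,517]]),.08))
print("rings top",onplane("top",T([[460,214],[533,210],[707,234]]),.036))
print("rings side",onplane("side",S([[269,190],[280,142],[328,46]]),.036))
print("b holes top",onplane("top",T([[459,188],[460,242],[529,184],[533,238]]),.015))
print("b holes side",onplane("side",S([[243,197],[296,204],[254,147],[304,154]]),.015))
print("cover holes top",onplane("top",T([[385,162],[397,297]]),.015))
print("cover holes side",onplane("side",S([[200,241],[337,262]]),.015))
print("port flange top",onplane("top",T([[577,198],[624,197],[625,246],[578,246]]),.008))
print("tcp",[proj(n,get_state()["eef_pos"]) for n in("top","side")])
for t,z in(("cover",.015),("bearing_a",.015),("port",.008)):
    for n in("top",):
        viewer.read_camera(n)
        for d in viewer.outline_of(n,t)[:3]:
            m=d["mask"].astype(np.uint8);c=max(cv2.findContours(m,0,2)[0],key=cv2.contourArea)
            P=(onplane(n,c[:,0,:],z)*1000).astype(np.float32)
            print(t,d["confidence"],cv2.minAreaRect(P))
E
```

```text
crate rim top [[0.5857 0.4187]
 [0.602  0.0894]
 [0.4173 0.0795]
 [0.4033 0.4061]]
crate rim side [[0.6005 0.1049]
 [0.4185 0.089 ]
 [0.3987 0.4133]
 [0.5815 0.429 ]]
rings top [[ 0.5356 -0.1859]
 [ 0.5443 -0.3007]
 [ 0.5124 -0.574 ]]
rings side [[ 0.536  -0.1801]
 [ 0.5427 -0.2918]
 [ 0.5118 -0.5623]]
b holes top [[ 0.5785 -0.1853]
 [ 0.4926 -0.1879]
 [ 0.5873 -0.2973]
 [ 0.5014 -0.3038]]
b holes side [[ 0.576  -0.1713]
 [ 0.4894 -0.1819]
 [ 0.5856 -0.2877]
 [ 0.4999 -0.2966]]
cover holes top [[ 0.6177 -0.0662]
 [ 0.4046 -0.0899]]
cover holes side [[ 0.6186 -0.0617]
 [ 0.4032 -0.0835]]
port flange top [[ 0.5671 -0.3754]
 [ 0.5703 -0.451 ]
 [ 0.492  -0.4516]
 [ 0.4905 -0.3766]]
tcp [array([[508.0777, 335.9052]]), array([[504.6553,  60.2352]])]
cover 0.97 ((512.59912109375, -76.32952880859375), (245.58140563964844, 66.76154327392578), 5.257946491241455)
cover 0.33 ((534.6170043945312, -183.63697814941406), (104.95919036865234, 56.08509826660156), 0.834747314453125)
bearing_a 0.87 ((544.01025390625, -297.5690612792969), (60.89061737060547, 102.08316040039062), 74.04337310791016)
bearing_a 0.69 ((511.93011474609375, -571.2164916992188), (64.63622283935547, 97.65410614013672), 62.614967346191406)
bearing_a 0.58 ((536.38134765625, -183.57638549804688), (108.44586181640625, 56.10057830810547), 0.5378344655036926)
port 0.75 ((529.4279174804688, -411.2544250488281), (81.06855010986328, 76.68807220458984), 89.27428436279297)
```

```bash
cat > go.py <<'E'
# usage: go.py x y z yawdeg : shift in the tool axes after the spin
import sys
from h import *
x,y,z,yaw=map(float,sys.argv[1:5]); s=get_state()
r=R.from_quat(s["tcp_rot"]); e=r.as_matrix()
cur=np.degrees(np.arctan2(e[1,0],e[0,0])); spin=-((yaw-cur+180)%360-180)
r2=r*R.from_euler("z",spin,degrees=True)
d=r2.inv().apply(np.array([x,y,z])-s["eef_pos"])
print("spin",spin.round(2),"shift mm",(d*1000).round(1),"pos",s["eef_pos"].round(4),"yaw",cur.round(2),"t",round(s["time"],2),"q6",s["qpos"][5].round(2))
E
python3 go.py 0.536 -0.183 0.15 4
```

```text
spin 14.67 shift mm [ 351.  -433.    81.3] pos [ 0.2161 -0.6395  0.2313] yaw 18.67 t 1.2 q6 -0.15
```

```bash
python3 -m handwheel '[[[0.0854,0,0,0,4.89],[0.0854,0,0,0,4.89],[0.0854,0,0,0,4.89],[0.0854,0.0234,-0.0289,0,0],[0.0854,0.0234,-0.0289,0,0],[0.0854,0.0234,-0.0289,0,0],[0.0854,0.0234,-0.0289,0,0],[0.0854,0.0234,-0.0289,0,0],[0.0854,0.0234,-0.0289,0,0],[0.0854,0.0234,-0.0289,0,0],[0.0854,0.0234,-0.0289,0,0],[0.0854,0.0234,-0.0289,0,0]]]' 
python3 -m handwheel '[[[0.0854,0.0234,-0.0289,0.0135,0],[0.0854,0.0234,-0.0289,0.0135,0],[0.0854,0.0234,-0.0289,0.0135,0],[0.0854,0.0234,-0.0289,0.0135,0],[0.0854,0.0234,-0.0289,0.0135,0],[0.0854,0.0234,-0.0289,0.0135,0],[0.0854,0,0,0,0],[0.0854,0,0,0,0]]]' 
python3 go.py 0.536 -0.183 0.08 4
python3 - <<'E'
from h import *
a=viewer.read_camera("top");b=viewer.read_camera("side")
print([proj(n,get_state()["eef_pos"]) for n in("top","side")])
cv2.imwrite("pics/c1.png",np.hstack([cv2.resize(a[180:290,300:430],(520,440),interpolation=2),cv2.resize(b[60:170,330:400],(280,440),interpolation=2)]))
E
```

```text
time: 2.2
eef_pos: [0.4088, -0.3637, 0.2316]
tcp_rot: [0.999, 0.035, 0.0, 0.0]
contact_force: [0.4, -0.2, 0.5]
opening: 1.0
finger_force: 0.0
time: 2.87
eef_pos: [0.5362, -0.1806, 0.1492]
tcp_rot: [0.999, 0.037, -0.001, -0.0]
contact_force: [-0.0, -0.2, 0.2]
opening: 1.001
finger_force: 0.0
spin 0.22 shift mm [-0.2  2.5 69.2] pos [ 0.5362 -0.1806  0.1492] yaw 4.22 t 2.87 q6 0.99
[array([[350.75544354, 224.76580911]]), array([[375.00725169, 153.11714927]])]
```

View pics/c1.png

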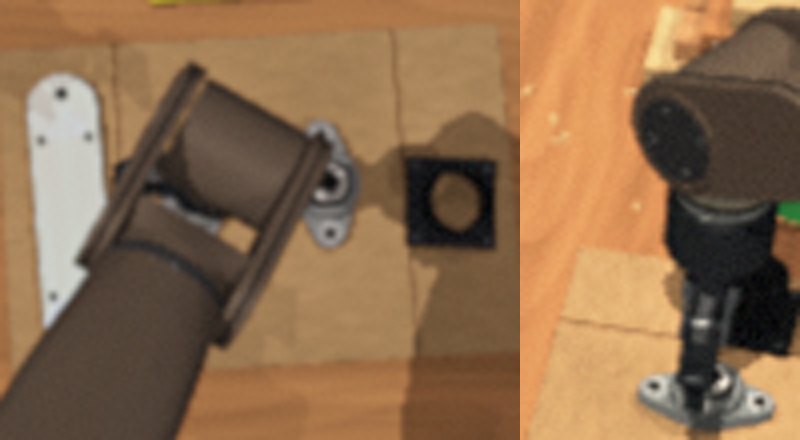

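```bash
python3 -m handwheel '[[[0.0854,0,0.0025,0.03,0.2],[0.0854,0,0,0.03,0],[0.0854,0,0,0.03,0],[0.0854,0,0,0.03,0],[0.0854,0,0,0.015,0],[0.0854,0,0,0.01,0],[0.0854,0,0,0,0],[0.0854,0,0,0,0]]]'; python3 go.py 0.536 -0.183 0.004 4
```

```text
time: 3.63
eef_pos: [0.5365, -0.1864, 0.0062]
tcp_rot: [0.999, 0.032, 0.001, 0.0]
contact_force: [0.5, 0.0, 1.2]
opening: 1.0
finger_force: 0.0
spin -0.29 shift mm [-0.3 -3.4  2.2] pos [ 0.5365 -0.1864  0.0062] yaw 3.71 t 3.63 q6 0.99
```

```bash
python3 -m handwheel '[[[0.066,0,-0.002,0.002,0],[0.066,0,0,0,0],[0.055,0,0,0,0],[0.05,0,0,0,0],[0.05,0,0,0,0],[0.05,0,0,0,0],[0.05,0,0,0,0],[0.05,0,0,0,0]]]' 60; python3 go.py 0.536 -0.183 0.004 4;  python3 -m handwheel '[[[0.05,0,0,-0.01,0],[0.05,0,0,-0.03,0],[0.05,0,0,-0.035,0],[0.05,0,0,-0.035,0],[0.05,0,0,-0.035,0],[0.05,0,0,0,0],[0.05,0,0,0,0]]]'
python3 go.py 0.536 -0.183 0.149 4
```

```text
time: 4.3
eef_pos: [0.5372, -0.1835, 0.0055]
tcp_rot: [0.999, 0.033, 0.001, 0.001]
contact_force: [-1.6, -0.4, 5.4]
opening: 0.675
finger_force: 64.0
spin -0.19 shift mm [-1.2 -0.5  1.5] pos [ 0.5372 -0.1835  0.0055] yaw 3.81 t 4.3 q6 1.0
time: 4.88
eef_pos: [0.5372, -0.1836, 0.151]
tcp_rot: [0.999, 0.033, 0.002, 0.001]
contact_force: [0.2, -0.5, -5.4]
opening: 0.678
finger_force: 66.7
spin -0.19 shift mm [-1.1 -0.7  1.9] pos [ 0.5372 -0.1836  0.151 ] yaw 3.81 t 4.88 q6 1.0
```

```bash
python3 go.py 0.497 0.353 0.16 3
```

```text
spin 0.81 shift mm [ -12.  -537.9  -10.7] pos [ 0.5372 -0.1836  0.151 ] yaw 3.81 t 4.88 q6 1.0
```

```bash
python3 -m handwheel '[[[0.05,0,0,-0.01,0.8],[0.05,-0.0008,-0.0359,0,0],[0.05,-0.0008,-0.0359,0,0],[0.05,-0.0008,-0.0359,0,0],[0.05,-0.0008,-0.0359,0,0],[0.05,-0.0008,-0.0359,0,0],[0.05,-0.0008,-0.0359,0,0],[0.05,-0.0008,-0.0359,0,0],[0.05,-0.0008,-0.0359,0,0],[0.05,-0.0008,-0.0359,0,0],[0.05,-0.0008,-0.0359,0,0]]]' 
python3 -m handwheel '[[[0.05,-0.0008,-0.0359,0,0],[0.05,-0.0008,-0.0359,0,0],[0.05,-0.0008,-0.0359,0,0],[0.05,-0.0008,-0.0359,0,0],[0.05,-0.0008,-0.0359,0,0],[0.05,0,0,0.02,0],[0.05,0,0,0.02,0],[0.05,0,0,0,0],[0.05,0,0,0,0]]]' 
python3 go.py 0.497 0.353 0.12 3
cat >> h.py <<'E'
def box(u0,v0,u1,v1,k,name,cam):
    a=viewer.read_camera(cam); cv2.imwrite(name,cv2.resize(a[v0:v1,u0:u1],None,fx=k,fy=k,interpolation=2)); return a
E
python3 - <<'E'
from h import *
box(280,230,400,390,3.7,"pics/c2.png","side")
s=get_state()
print(proj("side",s["eef_pos"]))
E
```

```text
time: 5.8
eef_pos: [0.5067, 0.1765, 0.1554]
tcp_rot: [1.0, 0.026, -0.003, 0.0]
contact_force: [0.3, 0.4, -4.8]
opening: 0.676
finger_force: 66.8
time: 6.55
eef_pos: [0.493, 0.3528, 0.1141]
tcp_rot: [1.0, 0.026, -0.004, 0.002]
contact_force: [-0.4, 0.1, -4.1]
opening: 0.673
finger_force: 66.9
spin -0.01 shift mm [ 4.   0.  -5.9] pos [0.493  0.3528 0.1141] yaw 2.99 t 6.55 q6 1.97
[[339.82074777 325.81840138]]
```

View pics/c2.png

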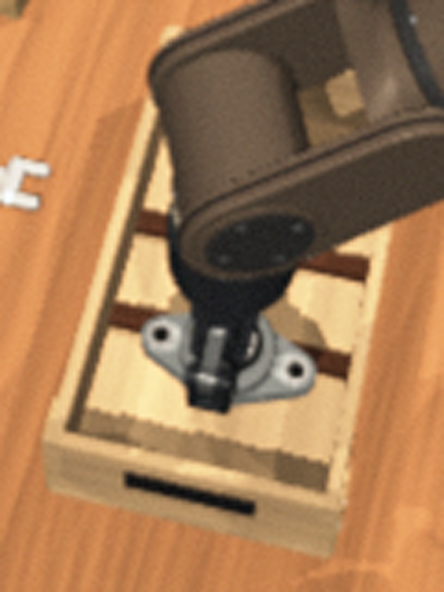

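The bearing is held level above the far bay, with its holes at crop (161,333) and (296,369). The near crate rim corners are at about (48,435) and (343,512). I'll use the held bearing to calibrate the side view.

```bash
python3 - <<'E'
from h import *
np.set_printoptions(precision=4,suppress=True)
C=lambda L:np.array(L)/3.7+[280-.37,230-.37]
h=onplane("side",C([[161,333],[296,369]]),.1236);d=h[0]-h[1]
print(h,h.mean(0),np.degrees(np.arctan2(d[1],d[0])),np.linalg.norm(d))
r=onplane("side",C([[48,435],[343,512]]),.08);d=r[0]-r[1]
print(r,r.mean(0),np.degrees(np.arctan2(d[1],d[0])),np.linalg.norm(d))
# battens: top faces at z .019; end points at inner walls
b=onplane("side",C([[112,317],[348,365],[138,223],[366,267]]),.019);print(b)
E
```

```text
[[0.535  0.3529]
 [0.4482 0.3521]] [0.4916 0.3525] 0.48200969531371307 0.08681629224778235
[[0.5889 0.4188]
 [0.4004 0.4141]] [0.4946 0.4164] 1.4269434369112393 0.18854296027452244
[[0.5845 0.3011]
 [0.4205 0.2892]
 [0.5886 0.2259]
 [0.4249 0.2133]]
```

```bash
python3 -m handwheel '[[[0.05,0.0045,-0.0006,0,-1],[0.05,0,0,0.02,0],[0.05,0,0,0.02,0],[0.05,0,0,0.02,0],[0.05,0,0,0.02,0],[0.05,0,0,0.01,0],[0.05,0,0,0.005,0],[0.05,0,0,0,0],[0.05,0,0,0,0]]]' 
python3 go.py 0.4975 0.3535 0.0115 4
```

```text
time: 7.35
eef_pos: [0.5014, 0.3547, 0.0304]
tcp_rot: [0.999, 0.037, -0.001, 0.001]
contact_force: [-15.0, -12.5, 23.6]
opening: 0.675
finger_force: 77.4
spin 0.23 shift mm [-3.9  1.  18.9] pos [0.5014 0.3547 0.0304] yaw 4.23 t 7.35 q6 1.95
```

```bash
python3 -m handwheel '[[[0.05,0,0,-0.006,0],[0.05,0,0,0,0]]]'; python3 - <<'E'
from h import *
a=box(280,260,400,390,4,"pics/c3.png","side")
b=viewer.read_camera("top");A=cv2.imread("pics/c3.png")
cv2.imwrite("pics/c3.png",np.hstack([cv2.resize(A,(480,520))[:420],cv2.resize(b[190:330,160:265],(315,420),interpolation=2)]))
E
```

```text
time: 7.52
eef_pos: [0.5031, 0.3557, 0.0331]
tcp_rot: [0.999, 0.035, 0.003, -0.001]
contact_force: [0.9, 0.5, -3.5]
opening: 0.683
finger_force: 67.0
```

View pics/c3.png

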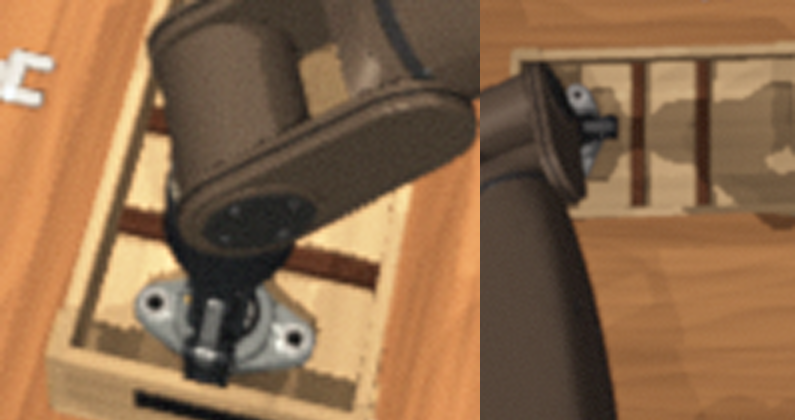

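```bash
python3 - <<'E'
from h import *
a=box(285,325,385,392,8,"pics/c4.png","side")
s=get_state();print(s["qpos"].round(3),s["eef_pos"].round(4),s["contact_force"].round(1),s["time"])
E
```

```text
[0.451 0.39  1.847 0.    0.901 1.953] [0.5022 0.3554 0.0311] [-0.2 -0.7  2.4] 7.6667
```

View pics/c4.png

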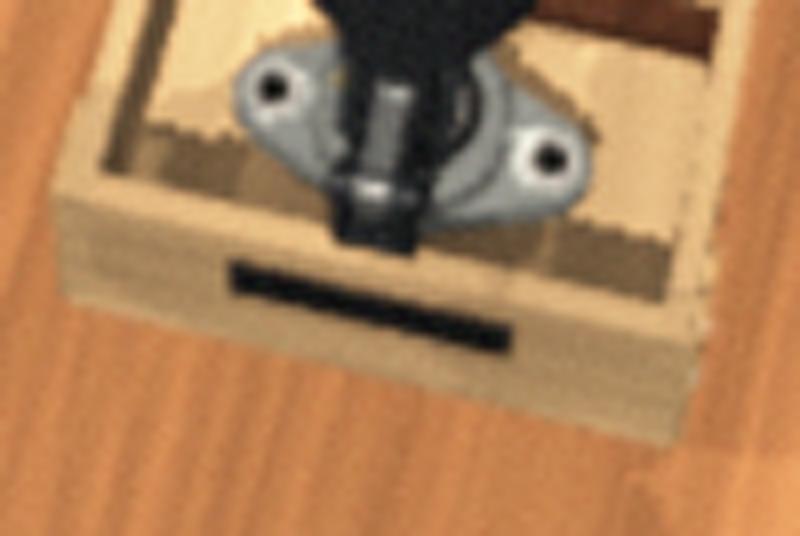

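```bash
python3 - <<'E'
from h import *
np.set_printoptions(precision=4,suppress=True)
C=lambda L:np.array(L)/8+[285-.44,325-.44]
for z in(.03,.04,.05,.07,.08,.1):print(z,onplane("side",C([[375,250]]),z))
h=onplane("side",C([[275,88],[551,158]]),.0311-.0025+.012);print(h,h.mean(0))
print("rim out",onplane("side",C([[60,195],[695,345]]),.08)," in",onplane("side",C([[105,172],[675,300]]),.08),"bottom",onplane("side",C([[68,298],[678,442]]),0))
E
```

```text
0.03 [[0.5016 0.3927]]
0.04 [[0.5006 0.3967]]
0.05 [[0.4997 0.4008]]
0.07 [[0.4979 0.4089]]
0.08 [[0.4969 0.413 ]]
0.1 [[0.4951 0.4211]]
[[0.5438 0.3566]
 [0.4576 0.3543]] [0.5007 0.3554]
rim out [[0.5887 0.4231]
 [0.4025 0.4139]]  in [[0.5785 0.4128]
 [0.4109 0.4028]] bottom [[0.5897 0.4216]
 [0.4015 0.4117]]
```

The near finger's back overlaps the end wall's rim at crop (375,250), so it caught the wall. I'll raise, shift about 5 mm inward and lower slowly.

```bash
python3 -m handwheel '[[[0.05,0,0,-0.008,-1.4],[0.05,-0.003,0.005,0,0],[0.05,0,0,0.008,0],[0.05,0,0,0.004,0],[0.05,0,0,0.003,0],[0.05,0,0,0,0],[0.05,0,0,0,0]]]' 
python3 go.py 0.499 0.3505 0.0115 5.6
```

```text
time: 8.25
eef_pos: [0.4967, 0.3467, 0.0198]
tcp_rot: [0.999, 0.047, -0.002, 0.003]
contact_force: [1.2, -7.7, -4.4]
opening: 0.673
finger_force: 69.5
spin -0.21 shift mm [ 2.7 -3.6  8.3] pos [0.4967 0.3467 0.0198] yaw 5.39 t 8.25 q6 1.92
```

```bash
for i in 1 2 3; do python3 -m handwheel '[[[0.05,0,0,0,0],[0.05,0,0,0,0]]]'|sed -n '2p;4p'; done
```

```text
eef_pos: [0.4966, 0.3467, 0.0197]
contact_force: [1.2, -8.1, -5.4]
eef_pos: [0.4966, 0.3467, 0.0197]
contact_force: [1.9, -7.6, -4.7]
eef_pos: [0.4966, 0.3467, 0.0198]
contact_force: [1.0, -7.8, -3.7]
```

```bash
python3 -m handwheel '[[[0.05,0,0.004,0,0],[0.05,0,0,0.003,0],[0.05,0,0,0.002,0],[0.05,0,0,0,0],[0.05,0,0,0,0]]]'|sed -n '2p;4p';python3 -m handwheel '[[[0.05,0,0,0.002,0],[0.05,0,0,0,0],[0.05,0,0,0,0]]]'|sed -n '2p;4p'
```

```text
eef_pos: [0.4978, 0.3458, 0.0168]
contact_force: [-0.1, -0.0, -4.3]
eef_pos: [0.4981, 0.3458, 0.0153]
contact_force: [-0.0, 0.9, -4.8]
```

```bash
python3 -m handwheel '[[[0.05,0,0,0.001,0],[0.05,0,0,0,0],[0.05,0,0,0,0]]]'|sed -n '2p;4p'
```

```text
eef_pos: [0.4982, 0.3457, 0.0143]
contact_force: [-0.1, 0.1, -4.4]
```

```bash
python3 -m handwheel '[[[0.05,0,0,0.002,0],[0.05,0,0,0,0],[0.05,0,0,0,0]]]'|sed -n '2p;4p';python3 -m handwheel '[[[0.05,0,0,0.001,0],[0.05,0,0,0,0],[0.05,0,0,0,0]]]'|sed -n '2p;4p'
```

```text
eef_pos: [0.4981, 0.3456, 0.0121]
contact_force: [-0.2, -0.1, -4.9]
eef_pos: [0.4983, 0.3457, 0.0116]
contact_force: [-0.3, -0.9, -2.4]
```

```bash
python3 -m handwheel '[[[0.059,0,0,0,0],[0.06,0,0.0007,0,0],[0.062,0,0.001,0,0],[0.0635,0,0.0008,0,0],[0.0635,0,0,0,0],[0.0635,0,0,0,0]]]'; python3 -m handwheel '[[[0.0635,0,0,-0.01,0],[0.0635,0,0,-0.02,0],[0.0635,0,0,-0.04,0],[0.0635,0,0,-0.04,0],[0.0854,0,0.04,-0.03,0],[0.0854,0,0.04,0,0],[0.0854,0,0.04,0,0],[0.0854,0,0.04,0,0],[0.0854,0,0.04,0,0],[0.0854,0,0,0,0]]]'
python3 - <<'E'
from h import *
a=viewer.read_camera("side");b=viewer.read_camera("top")
cv2.imwrite("pics/c5.png",np.hstack([cv2.resize(a[290:390,285:385],(500,500),interpolation=2),cv2.resize(b[195:275,165:215],(300,480),interpolation=2)[:480] if 0 else cv2.copyMakeBorder(cv2.resize(b[195:275,165:213],(288,480),interpolation=2),0,20,0,0,0)]))
E
```

```text
time: 10.67
eef_pos: [0.4993, 0.3438, 0.0123]
tcp_rot: [0.999, 0.047, 0.001, -0.001]
contact_force: [0.2, -0.4, 0.1]
opening: 0.743
finger_force: 0.0
time: 11.5
eef_pos: [0.5177, 0.1454, 0.1477]
tcp_rot: [0.999, 0.044, 0.001, 0.001]
contact_force: [-0.7, 0.0, -0.3]
opening: 1.003
finger_force: 0.0
```

View pics/c5.png

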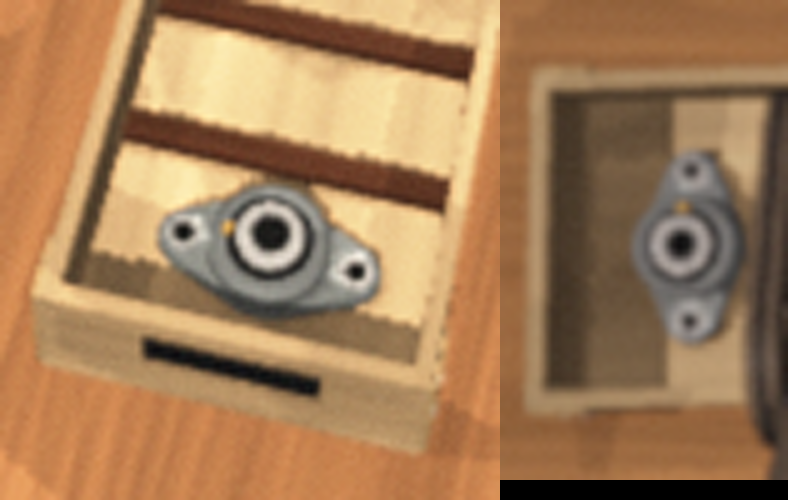

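```bash
python3 - <<'E'
from h import *
np.set_printoptions(precision=4,suppress=True)
C=lambda L:np.array(L)/5+[285-.4,290-.4]
T=lambda L:(np.array(L)-[500,0])/6+[165-.42,195-.42]
hs=onplane("side",C([[182,232],[355,271]]),.021);print("side holes",hs,hs.mean(0),np.degrees(np.arctan2(*(hs[0]-hs[1])[::-1])))
print(" rim out",onplane("side",C([[36,292],[440,385]]),.08),"in",onplane("side",C([[68,283],[415,362]]),.08))
print(" batten far-edge/near edge top (z.019) L,R",onplane("side",C([[128,112],[450,182]]),.019),"near bottom edge(z.009)",onplane("side",C([[122,137],[446,211]]),.009))
hs=onplane("top",T([[691,170],[690,320]]),.021);print("top holes",hs,hs.mean(0),np.degrees(np.arctan2(*(hs[0]-hs[1])[::-1])))
print(" rim out",onplane("top",T([[530,70],[528,412]]),.08),"in",onplane("top",T([[549,92],[546,388]]),.08))
E
```

```text
side holes [[0.5411 0.3476]
 [0.4539 0.3428]] [0.4975 0.3452] 3.1380625626287397
 rim out [[0.59   0.4212]
 [0.4005 0.4108]] in [[0.5772 0.4128]
 [0.4139 0.4035]]
 batten far-edge/near edge top (z.019) L,R [[0.5865 0.2921]
 [0.4196 0.2825]] near bottom edge(z.009) [[0.5869 0.3015]
 [0.4183 0.2935]]
top holes [[0.5405 0.345 ]
 [0.4542 0.3403]] [0.4974 0.3426] 3.1087826383495383
 rim out [[0.5906 0.422 ]
 [0.4015 0.4099]] in [[0.5784 0.4105]
 [0.4147 0.4009]]
```

Both cameras agree: the bearing is at (0.4975, 0.345), yaw 3.1°, and the bay middle is at y≈0.352. I'll nudge it about 7 mm outward with shut fingers.

```bash
python3 go.py 0.499 0.287 0.10 3.2
```

```text
spin 2.0 shift mm [ -10.6 -138.4   47.5] pos [0.5172 0.1494 0.1475] yaw 5.2 t 11.6 q6 1.57
```

```bash
python3 -m handwheel '[[[0,0,0,0,2],[0,-0.0026,-0.0346,0,0],[0,-0.0026,-0.0346,0,0],[0,-0.0026,-0.0346,0,0],[0,-0.0026,-0.0346,0,0],[0,0,0,0.03,0],[0,0,0,0.02,0],[0,0,0,0,0],[0,0,0,0,0],[0,0,0,0,0]]]'; python3 go.py 0.499 0.287 0.026 3.2
```

```text
time: 12.43
eef_pos: [0.4986, 0.2892, 0.0977]
tcp_rot: [1.0, 0.03, 0.001, -0.0]
contact_force: [0.6, 0.0, 0.7]
opening: -0.001
finger_force: 0.0
spin 0.24 shift mm [ 0.2  2.2 71.7] pos [0.4986 0.2892 0.0977] yaw 3.44 t 12.43 q6 1.86
```

```bash
python3 -m handwheel '[[[0,0,0.002,0.03,0.2],[0,0,0,0.03,0],[0,0,0,0.01,0],[0,0,0,0,0],[0,0,0,0,0]]]'; python3 -m handwheel '[[[0,0,-0.003,0,0],[0,0,-0.003,0,0],[0,0,0,0,0],[0,0,0,0,0]]]'|sed -n '2p;4p';python3 -m handwheel '[[[0,0,-0.003,0,0],[0,0,-0.003,0,0],[0,0,0,0,0],[0,0,0,0,0]]]'|sed -n '2p;4p'
```

```text
time: 12.85
eef_pos: [0.499, 0.2864, 0.0275]
tcp_rot: [1.0, 0.028, 0.001, -0.0]
contact_force: [-0.2, 0.3, 0.4]
opening: -0.003
finger_force: 0.0
eef_pos: [0.4986, 0.2929, 0.0277]
contact_force: [0.3, -0.1, -0.7]
eef_pos: [0.4975, 0.2985, 0.0263]
contact_force: [-0.4, -0.7, -0.0]
```

```bash
for i in 1 2 3; do python3 -m handwheel '[[[0,0,-0.002,0,0],[0,0,0,0,0],[0,0,0,0,0]]]'|sed -n '2p;4p';done
```

```text
eef_pos: [0.4974, 0.3003, 0.0263]
contact_force: [-1.0, 0.8, 0.1]
eef_pos: [0.4973, 0.3023, 0.0263]
contact_force: [0.5, -0.2, 0.1]
eef_pos: [0.4971, 0.304, 0.0262]
contact_force: [0.3, -1.2, -0.6]
```

```bash
for i in 1 2 ; do python3 -m handwheel '[[[0,0,-0.002,0,0],[0,0,0,0,0],[0,0,0,0,0]]]'|sed -n '2p;4p';done; python3 - <<'E'
from h import *
a=box(290,290,380,380,6,"pics/c6.png","side")
E
```

```text
eef_pos: [0.4969, 0.3061, 0.0262]
contact_force: [0.1, -2.0, -0.6]
eef_pos: [0.4969, 0.3083, 0.0263]
contact_force: [-0.2, -2.1, 0.2]
```

View pics/c6.png

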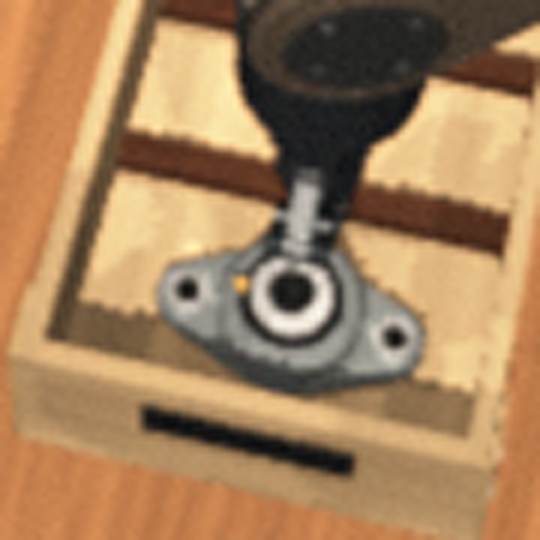

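```bash
python3 - <<'E'
from h import *
hs=onplane("side",np.array([[187,289],[395,337]])/6+289.58,.021);print(hs,hs.mean(0),np.degrees(np.arctan2(*(hs[0]-hs[1])[::-1])))
E
```

```text
[[0.54035117 0.35213331]
 [0.45310991 0.34777594]] [0.49673054 0.34995463] 2.859327672818553
```

```bash
python3 -m handwheel '[[[0,0,-0.0025,0,0],[0,0,0,0,0],[0,0,0,0,0],[0,0,0.008,0,0],[0,0,0,-0.03,0],[0,0,0,-0.04,0],[0,0,0,-0.04,0],[0,0,0,-0.01,0],[0,0,0,0,0],[0,0,0,0,0]]]'; python3 go.py 0.5435 -0.297 0.15 4.3
```

```text
time: 15.65
eef_pos: [0.4974, 0.3027, 0.1467]
tcp_rot: [1.0, 0.028, 0.001, -0.001]
contact_force: [0.1, -0.3, -0.6]
opening: -0.001
finger_force: 0.0
spin -1.12 shift mm [  1.  601.5  -3.8] pos [0.4974 0.3027 0.1467] yaw 3.18 t 15.65 q6 1.89
```

```bash
python3 -m handwheel '[[[0.0854,0,0,-0.003,-1.1],[0.0854,0,0.04,0,0],[0.0854,0,0.04,0,0],[0.0854,0,0.04,0,0],[0.0854,0,0.04,0,0],[0.0854,0,0.04,0,0],[0.0854,0,0.04,0,0],[0.0854,0,0.04,0,0],[0.0854,0,0.04,0,0]]]' >/dev/null; python3 -m handwheel '[[[0.0854,0,0.04,0,0],[0.0854,0,0.04,0,0],[0.0854,0,0.04,0,0],[0.0854,0,0.04,0,0],[0.0854,0,0.04,0,0],[0.0854,0,0.04,0,0],[0.0854,0.001,0.0415,0,0],[0.0854,0,0,0,0],[0.0854,0,0,0,0],[0.0854,0,0,0,0]]]';python3 go.py 0.5435 -0.297 0.005 4.3
```

```text
time: 17.23
eef_pos: [0.5421, -0.296, 0.1467]
tcp_rot: [0.999, 0.037, -0.002, -0.002]
contact_force: [0.3, -0.4, 0.2]
opening: 0.999
finger_force: 0.0
spin -0.01 shift mm [  1.8   1.7 141.7] pos [ 0.5421 -0.296   0.1467] yaw 4.29 t 17.23 q6 0.83
```

```bash
python3 -m handwheel '[[[0.0854,0.0015,0.001,0.03,0],[0.0854,0,0,0.035,0],[0.0854,0,0,0.035,0],[0.0854,0,0,0.025,0],[0.0854,0,0,0.016,0],[0.0854,0,0,0,0],[0.0854,0,0,0,0]]]'; python3 -m handwheel '[[[0.066,0,0,0,0],[0.062,0,0,0,0],[0.05,0,0,0,0],[0.05,0,0,0,0],[0.05,0,0,0,0],[0.05,0,0,0,0],[0.05,0,0,0,0]]]' 60; python3 -m handwheel '[[[0.05,0,0,-0.01,0],[0.05,0,0,-0.03,0],[0.05,0,0,-0.035,0],[0.05,0,0,-0.035,0],[0.05,0,0,-0.035,0],[0.05,0,0,0,0],[0.05,0,0,0,0],[0.05,0,0,0,0]]]'
python3 go.py 0.508 0.158 0.155 3.2
```

```text
time: 17.82
eef_pos: [0.544, -0.2954, 0.0069]
tcp_rot: [0.999, 0.039, -0.001, -0.001]
contact_force: [0.9, 0.1, -0.0]
opening: 1.003
finger_force: 0.0
time: 18.4
eef_pos: [0.5463, -0.2981, 0.0113]
tcp_rot: [0.999, 0.037, 0.001, 0.0]
contact_force: [-1.1, 3.4, 5.9]
opening: 0.669
finger_force: 63.3
time: 19.07
eef_pos: [0.5436, -0.2969, 0.1515]
tcp_rot: [0.999, 0.037, -0.001, -0.001]
contact_force: [-0.8, -0.1, -6.3]
opening: 0.667
finger_force: 66.9
spin 1.1 shift mm [ -10.1 -456.2   -2.4] pos [ 0.5436 -0.2969  0.1515] yaw 4.3 t 19.07 q6 0.83
```

```bash
python3 -m handwheel '[[[0.05,0,0,-0.005,1.1],[0.05,-0.0008,-0.0383,0,0],[0.05,-0.0008,-0.0383,0,0],[0.05,-0.0008,-0.0383,0,0],[0.05,-0.0008,-0.0383,0,0],[0.05,-0.0008,-0.0383,0,0],[0.05,-0.0008,-0.0383,0,0]]]'>/dev/null; python3 -m handwheel '[[[0.05,-0.0008,-0.0383,0,0],[0.05,-0.0008,-0.0383,0,0],[0.05,-0.0008,-0.0383,0,0],[0.05,-0.0008,-0.0383,0,0],[0.05,-0.0008,-0.0383,0,0],[0.05,-0.0008,-0.0383,0,0],[0.05,0,0,0.02,0],[0.05,0,0,0.02,0],[0.05,0,0,0,0],[0.05,0,0,0,0],[0.05,0,0,0,0]]]'
python3 go.py 0.507 0.1615 0.03 3.2
```

```text
time: 20.57
eef_pos: [0.5095, 0.1601, 0.118]
tcp_rot: [1.0, 0.027, -0.001, 0.0]
contact_force: [0.5, -0.4, -4.6]
opening: 0.667
finger_force: 67.3
spin -0.06 shift mm [-2.3 -1.6 88. ] pos [0.5095 0.1601 0.118 ] yaw 3.14 t 20.57 q6 1.63
```

```bash
python3 -m handwheel '[[[0.05,-0.0023,-0.0025,0,0],[0.05,0,0,0.03,0],[0.05,0,0,0.03,0],[0.05,0,0,0.02,0],[0.05,0,0,0.008,0],[0.05,0,0,0,0],[0.05,0,0,0,0],[0.05,0,0,0,0]]]'; python3 -m handwheel '[[[0.05,0,0,0.005,0],[0.05,0,0,0.005,0],[0.05,0,0,0,0],[0.05,0,0,0,0]]]'|sed -n '2p;4p'; python3 -m handwheel '[[[0.05,0,0,0.002,0],[0.05,0,0,0,0],[0.05,0,0,0,0]]]'|sed -n '2p;4p'
```

```text
time: 21.23
eef_pos: [0.5094, 0.163, 0.0327]
tcp_rot: [1.0, 0.028, 0.002, -0.0]
contact_force: [0.8, -0.3, -5.5]
opening: 0.67
finger_force: 67.3
eef_pos: [0.5069, 0.1628, 0.0201]
contact_force: [-0.3, 0.4, -5.1]
eef_pos: [0.5072, 0.1628, 0.0182]
contact_force: [0.1, 0.5, -5.0]
```

```bash
for i in 1 2 3; do python3 -m handwheel '[[[0.05,0,0,0.0015,0],[0.05,0,0,0,0],[0.05,0,0,0,0]]]'|sed -n '2p;4p';done
```

```text
eef_pos: [0.5076, 0.1629, 0.0174]
contact_force: [-1.5, -0.1, -1.6]
eef_pos: [0.5076, 0.1629, 0.0173]
contact_force: [-5.6, -0.7, 8.8]
eef_pos: [0.5076, 0.1629, 0.0172]
contact_force: [-10.9, -1.5, 18.2]
```

```bash
python3 -m handwheel '[[[0.05,0,0,-0.003,0],[0.05,0,0,0,0],[0.059,0,0,0,0],[0.06,0,-0.0007,0,0],[0.062,0,-0.001,0,0],[0.0635,0,-0.0008,0,0],[0.0635,0,0,0,0],[0.0635,0,0,0,0]]]'; python3 -m handwheel '[[[0.0635,0,0,-0.01,0],[0.0635,0,0,-0.02,0],[0.0635,0,0,-0.04,0],[0.0635,0,0,-0.04,0],[0,0,-0.04,0,0],[0,0,-0.04,0,0],[0,0,-0.02,0,0],[0,0,0,0,0],[0,0,0,0,0]]]'
python3 - <<'E'
from h import *
a=viewer.read_camera("side");b=viewer.read_camera("top")
cv2.imwrite("pics/c7.png",np.hstack([cv2.resize(a[230:330,310:400],(450,500),interpolation=2),cv2.copyMakeBorder(cv2.resize(b[195:275,220:275],(330,480),interpolation=2),0,20,0,0,0)]))
E
```

```text
time: 23.23
eef_pos: [0.5076, 0.1653, 0.017]
tcp_rot: [1.0, 0.028, 0.001, 0.0]
contact_force: [0.8, -1.5, -1.2]
opening: 0.742
finger_force: 0.7
time: 23.98
eef_pos: [0.5014, 0.2663, 0.1277]
tcp_rot: [1.0, 0.029, 0.0, -0.0]
contact_force: [-0.0, -0.2, -1.5]
opening: 0.031
finger_force: 0.0
```

View pics/c7.png

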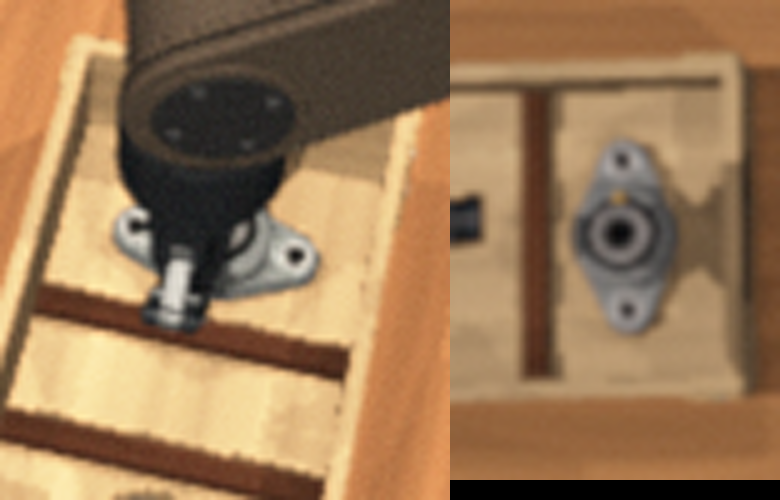

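```bash
python3 - <<'E'
from h import *
np.set_printoptions(precision=4,suppress=True)
T=lambda L:(np.array(L)-[450,0])/6+[220-.42,195-.42]
hs=onplane("top",T([[621,159],[628,311]]),.021);print("top holes",hs,hs.mean(0),np.degrees(np.arctan2(*(hs[0]-hs[1])[::-1])))
print("batten mid",onplane("top",T([[538,100],[537,370]]),.019),"rim out",onplane("top",T([[742,55],[748,390]]),.08),"in",onplane("top",T([[720,78],[728,380]]),.08))
E
python3 go.py 0.508 0.225 0.1 3.2
```

```text
top holes [[0.5507 0.1657]
 [0.4631 0.1578]] [0.5069 0.1617] 5.162055430789773
batten mid [[0.5843 0.2159]
 [0.4284 0.2089]] rim out [[0.6062 0.0909]
 [0.4202 0.0806]] in [[0.593  0.1028]
 [0.4254 0.0918]]
spin -0.01 shift mm [ 4.3 40.  27.1] pos [0.5015 0.2648 0.1271] yaw 3.19 t 24.08 q6 1.82
```

```bash
python3 -m handwheel '[[[0,0.0022,0.02,0,0],[0,0.0022,0.02,0,0],[0,0,0,0.035,0],[0,0,0,0.035,0],[0,0,0,0.02,0],[0,0,0,0.011,0],[0,0,0,0,0],[0,0,0,0,0],[0,0,0,0,0]]]'; python3 -m handwheel '[[[0,0,0.004,0,0],[0,0,0.004,0,0],[0,0,0.004,0,0],[0,0,0.004,0,0],[0,0,0.003,0,0],[0,0,0,0,0],[0,0,0,0,0]]]'; python3 go.py 0.508 0.1945 0.026 3.2
```

```text
time: 24.83
eef_pos: [0.5098, 0.2255, 0.0276]
tcp_rot: [1.0, 0.028, 0.002, -0.0]
contact_force: [-0.6, 0.1, 0.3]
opening: 0.002
finger_force: 0.0
time: 25.42
eef_pos: [0.5092, 0.2063, 0.0259]
tcp_rot: [1.0, 0.028, -0.0, -0.0]
contact_force: [-0.2, 0.3, 0.1]
opening: -0.002
finger_force: 0.0
spin -0.03 shift mm [-1.9 11.7 -0.1] pos [0.5092 0.2063 0.0259] yaw 3.17 t 25.42 q6 1.72
```

```bash
python3 -m handwheel '[[[0,-0.001,0.0025,0,0],[0,0,0.002,0,0],[0,0,0.002,0,0],[0,0,0.002,0,0],[0,0,0.0015,0,0],[0,0,0.0015,0,0],[0,0,0,0,0],[0,0,0,0,0]]]';python3 -m handwheel '[[[0,0,-0.01,0,0],[0,0,0,-0.03,0],[0,0,0,-0.04,0],[0,0,0,-0.04,0],[0.0854,0.04,0,0,0],[0.0854,0.04,0,0,0],[0.0854,0.02,0,0,0],[0.0854,0,0,0,0],[0.0854,0,0,0,0],[0.0854,0,0,0,0]]]'
python3 - <<'E'
from h import *
b=viewer.read_camera("top")
cv2.imwrite("pics/c8.png",cv2.resize(b[195:275,165:275],(770,560),interpolation=2))
E
```

```text
time: 26.08
eef_pos: [0.5088, 0.1948, 0.0258]
tcp_rot: [1.0, 0.028, -0.0, 0.0]
contact_force: [0.4, 1.7, 0.0]
opening: 0.0
finger_force: 1.2
time: 26.92
eef_pos: [0.607, 0.2105, 0.1348]
tcp_rot: [1.0, 0.028, -0.001, 0.0]
contact_force: [-1.2, 0.4, 0.4]
opening: 0.846
finger_force: 0.0
```

View pics/c8.png

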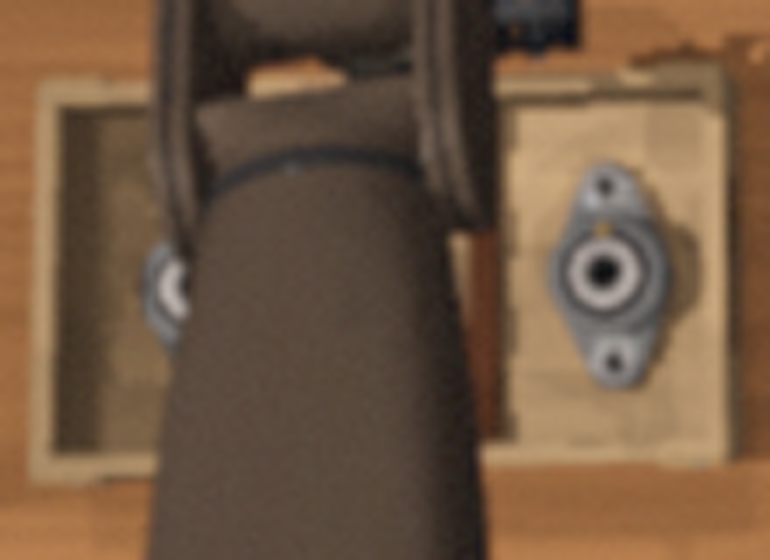

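The right bearing is centred near crop (609,273), between the batten edge (about 500) and the wall (about 722). The arm hides the rest.

```bash
python3 - <<'E'
from h import *
np.set_printoptions(precision=4,suppress=True)
T=lambda L:np.array(L)/7+[165-.43,195-.43]
hs=onplane("top",T([[605,186],[613,361]]),.021);print(hs,hs.mean(0),np.degrees(np.arctan2(*(hs[0]-hs[1])[::-1])))
print("rim out",onplane("top",T([[724,66],[735,460]]),.08),"left out",onplane("top",T([[36,85],[28,475]]),.08))
E
python3 go.py 0.5115 -0.0765 0.15 6
```

```text
[[0.5507 0.1555]
 [0.4643 0.1478]] [0.5075 0.1517] 5.089345385747264
rim out [[0.6053 0.0917]
 [0.4179 0.0794]] left out [[0.589  0.4214]
 [0.4041 0.4123]]
spin -2.77 shift mm [-124.7  275.6  -14.7] pos [0.6067 0.2106 0.1348] yaw 3.23 t 26.97 q6 1.69
```

```bash
python3 -m handwheel '[[[0.0854,0,0,-0.015,-2.7],[0.0854,-0.0139,0.0306,0,0],[0.0854,-0.0139,0.0306,0,0],[0.0854,-0.0139,0.0306,0,0],[0.0854,-0.0139,0.0306,0,0],[0.0854,-0.0139,0.0306,0,0],[0.0854,-0.0139,0.0306,0,0],[0.0854,-0.0139,0.0306,0,0],[0.0854,-0.0139,0.0306,0,0],[0.0854,-0.0139,0.0306,0,0]]]'>/dev/null;python3 -m handwheel '[[[0.0854,0,0,0.03,0],[0.0854,0,0,0.03,0],[0.0854,0,0,0,0],[0.0854,0,0,0,0],[0.0854,0,0,0,0]]]'; python3 go.py 0.511 -0.0755 -0.001 6.1
```

```text
time: 28.22
eef_pos: [0.5122, -0.0759, 0.0919]
tcp_rot: [0.999, 0.052, 0.0, 0.0]
contact_force: [0.6, 0.3, 1.0]
opening: 1.0
finger_force: 0.0
spin -0.15 shift mm [-1.3 -0.6 92.9] pos [ 0.5122 -0.0759  0.0919] yaw 5.95 t 28.22 q6 1.12
```

```bash
python3 -m handwheel '[[[0.0854,-0.001,0,0.035,0],[0.0854,0,0,0.03,0],[0.0854,0,0,0.02,0],[0.0854,0,0,0.008,0],[0.0854,0,0,0,0],[0.0854,0,0,0,0],[0.0854,0,0,0,0]]]'; python3 -m handwheel '[[[0.068,0,0,0,0],[0.064,0,0,0,0],[0.055,0,0,0,0],[0.05,0,0,0,0],[0.05,0,0,0,0],[0.05,0,0,0,0],[0.05,0,0,0,0]]]' 60;  python3 -m handwheel '[[[0.05,0,0,-0.005,0],[0.05,0,0,-0.02,0],[0.05,0,0,-0.035,0],[0.05,0,0,-0.035,0],[0.05,0,0,-0.035,0],[0.05,0,0,-0.02,0],[0.05,0,0,0,0],[0.05,0,0,0,0],[0.05,0,0,0,0]]]'; python3 go.py 0.503 0.2515 0.15 93.2
```

```text
time: 28.8
eef_pos: [0.513, -0.0768, 0.0002]
tcp_rot: [0.999, 0.052, 0.002, 0.001]
contact_force: [0.8, -0.0, 0.5]
opening: 1.002
finger_force: 0.0
time: 29.38
eef_pos: [0.5122, -0.0765, -0.0003]
tcp_rot: [0.999, 0.051, 0.001, 0.0]
contact_force: [-0.6, 1.6, 6.8]
opening: 0.681
finger_force: 65.0
time: 30.13
eef_pos: [0.5093, -0.0758, 0.1454]
tcp_rot: [0.999, 0.051, -0.002, -0.001]
contact_force: [-1.2, -0.2, -3.3]
opening: 0.683
finger_force: 65.9
spin -87.31 shift mm [327.2  12.   -4.1] pos [ 0.5093 -0.0758  0.1454] yaw 5.89 t 30.13 q6 1.12
```

```bash
python3 -m handwheel '[[[0.05,0,0,0,-6],[0.05,0,0,0,-7.1],[0.05,0,0,0,-7.1],[0.05,0,0,0,-7.1],[0.05,0,0,0,-7.1],[0.05,0,0,0,-7.1],[0.05,0,0,0,-7.1],[0.05,0,0,0,-7.1],[0.05,0,0,0,-7.1],[0.05,0,0,0,-7.1],[0.05,0,0,0,-7.1],[0.05,0,0,0,-7.1]]]'>/dev/null;python3 -m handwheel '[[[0.05,0,0,0,-3.2],[0.05,0,0,0,0],[0.05,0,0,0,0],[0.05,0,0,0,0]]]'; python3 go.py 0.503 0.2515 0.15 93.2
```

```text
time: 31.47
eef_pos: [0.51, -0.076, 0.146]
tcp_rot: [0.688, 0.726, -0.001, -0.002]
contact_force: [1.0, -0.1, -3.9]
opening: 0.679
finger_force: 65.9
spin -0.08 shift mm [327.4  11.3  -3.6] pos [ 0.51  -0.076  0.146] yaw 93.12 t 31.47 q6 -0.4
```

```bash
python3 -m handwheel '[[[0.05,0.03,0.001,-0.004,0],[0.05,0.033,0.0011,0,0],[0.05,0.033,0.0011,0,0],[0.05,0.033,0.0011,0,0],[0.05,0.033,0.0011,0,0],[0.05,0.033,0.0011,0,0],[0.05,0.033,0.0011,0,0],[0.05,0.033,0.0011,0,0],[0.05,0.033,0.0011,0,0],[0.05,0.033,0.0011,0,0]]]'>/dev/null;python3 -m handwheel '[[[0.05,0,0,0.03,0],[0.05,0,0,0.02,0],[0.05,0,0,0,0],[0.05,0,0,0,0],[0.05,0,0,0,0]]]'; python3 go.py 0.503 0.2515 0.042 93.2
python3 - <<'E'
from h import *
box(285,230,400,385,3.8,"pics/c9.png","side")
E
```

```text
time: 32.72
eef_pos: [0.5043, 0.2506, 0.1026]
tcp_rot: [0.687, 0.726, 0.0, 0.0]
contact_force: [-0.2, 0.3, -2.0]
opening: 0.682
finger_force: 66.1
spin -0.05 shift mm [ 0.9 -1.3 60.6] pos [0.5043 0.2506 0.1026] yaw 93.15 t 32.72 q6 0.23
```

View pics/c9.png

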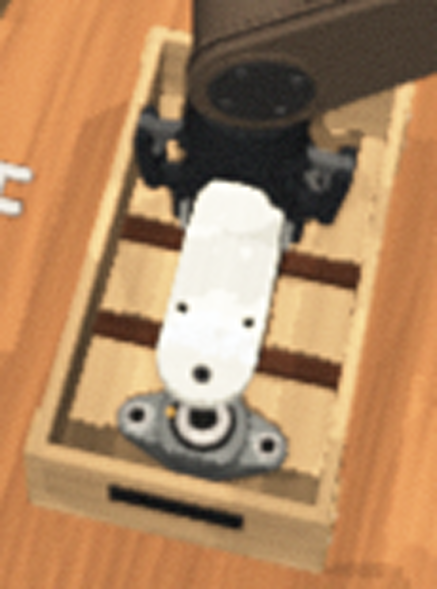

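The plate is lined up along the crate, above bearing_a at (200,430), with room on both sides. I'll lower it now.

```bash
python3 -m handwheel '[[[0.05,0.001,-0.001,0.03,0],[0.05,0,0,0.018,0],[0.05,0,0,0.008,0],[0.05,0,0,0.003,0],[0.05,0,0,0,0],[0.05,0,0,0,0],[0.05,0,0,0,0]]]'; for i in 1 2 3; do python3 -m handwheel '[[[0.05,0,0,0.0015,0],[0.05,0,0,0,0],[0.05,0,0,0,0]]]'|sed -n '2p;4p';done
```

```text
time: 33.35
eef_pos: [0.5041, 0.252, 0.0447]
tcp_rot: [0.687, 0.726, 0.002, 0.001]
contact_force: [-0.3, -1.0, -3.6]
opening: 0.677
finger_force: 66.0
eef_pos: [0.5028, 0.2518, 0.0418]
contact_force: [-0.3, 0.8, -3.7]
eef_pos: [0.5024, 0.2516, 0.0397]
contact_force: [0.5, 0.4, -2.8]
eef_pos: [0.5028, 0.2518, 0.0388]
contact_force: [-1.1, -0.1, 0.3]
```

```bash
python3 -m handwheel '[[[0.06,0,0,0,0],[0.064,0,0,0,0],[0.068,0,0,0,0],[0.068,0,0,0,0],[0.068,0,0,0,0],[0.068,0,0,-0.015,0],[0.068,0,0,-0.04,0],[0.068,0,0,-0.04,0],[0.0854,0,0,-0.03,0],[0.0854,0,0,0,0],[0.0854,0,0,0,0],[0.0854,0,0,0,0]]]'; python3 go.py 0.531 -0.410 0.16 3.2
```

```text
time: 35.1
eef_pos: [0.5021, 0.2515, 0.1627]
tcp_rot: [0.687, 0.727, -0.0, -0.0]
contact_force: [-0.5, 0.0, -0.2]
opening: 0.997
finger_force: 0.0
spin 90.0 shift mm [ -8.1 662.1   2.9] pos [0.5021 0.2515 0.1627] yaw 93.2 t 35.1 q6 0.23
```

```bash
python3 -m handwheel '[[[0.0854,0,0,0,7],[0.0854,0,0,0,7],[0.0854,0,0,0,7],[0.0854,0,0,0,7],[0.0854,0,0,0,7],[0.0854,0,0,0,7],[0.0854,0,0,0,7],[0.0854,0,0,0,7],[0.0854,0,0,0,7],[0.0854,0,0,0,7],[0.0854,0,0,0,7],[0.0854,0,0,0,7]]]'>/dev/null;python3 -m handwheel '[[[0.0854,0,0,0,6],[0.0854,0,0.038,0,0],[0.0854,0,0.038,0,0],[0.0854,0,0.038,0,0],[0.0854,0,0.038,0,0],[0.0854,0,0.038,0,0],[0.0854,0,0.038,0,0],[0.0854,0,0.038,0,0],[0.0854,0,0.038,0,0],[0.0854,0,0.038,0,0]]]'>/dev/null; python3 -m handwheel '[[[0.0854,0,0.038,0,0],[0.0854,0,0.038,0,0],[0.0854,0,0.038,0,0],[0.0854,0,0.038,0,0],[0.0854,0,0.038,0,0],[0.0854,0,0.038,0,0],[0.0854,0,0.038,0,0],[0.0854,0,0.038,0,0],[0.0854,0,0,0,0],[0.0854,0,0,0,0],[0.0854,0,0,0,0]]]'; python3 go.py 0.531 -0.410 0.08 3.2
python3 - <<'E'
from h import *
a=viewer.read_camera("side");b=viewer.read_camera("top")
cv2.imwrite("pics/c10.png",np.hstack([cv2.resize(b[190:270,350:450],(500,400),interpolation=2),cv2.resize(a[100:180,350:410],(300,400),interpolation=2)]))
for d in viewer.pinpoint("side","port")[:2]: print(d["confidence"],onplane("side",np.array(d["xy"])*[640,400],.003))
E
```

```text
time: 37.85
eef_pos: [0.5376, -0.3922, 0.1606]
tcp_rot: [1.0, 0.028, -0.002, -0.002]
contact_force: [-0.8, -0.0, -0.5]
opening: 1.0
finger_force: 0.0
spin -0.04 shift mm [-7.3 17.7 80.5] pos [ 0.5376 -0.3922  0.1606] yaw 3.16 t 37.85 q6 0.73
0.58 [[ 0.52734543 -0.40155013]]
0.38 [[0.50188156 0.25605965]]
```

View pics/c10.png

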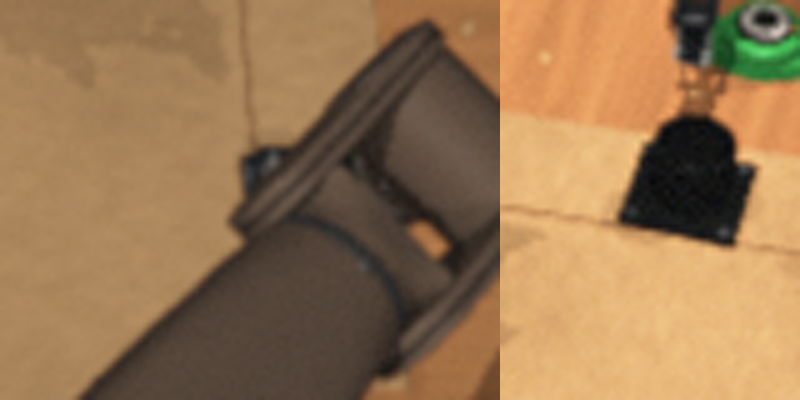

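The side view shows the port upright and clear, with its near flange corners at crop (622,220) and (732,242). The fingers are just behind and above it. The target stays about (0.529, -0.409).

```bash
python3 -m handwheel '[[[0.0854,-0.0075,0.0165,0.02,0],[0.0854,0,0,0.035,0],[0.0854,0,0,0.025,0],[0.0854,0,0,0,0],[0.0854,0,0,0,0],[0.0854,0,0,0,0]]]'; python3 go.py 0.529 -0.409 0.016 3.2
```

```text
time: 38.5
eef_pos: [0.5331, -0.4102, 0.0852]
tcp_rot: [1.0, 0.028, 0.001, 0.001]
contact_force: [-0.1, -0.3, 0.8]
opening: 1.002
finger_force: 0.0
spin 0.06 shift mm [-4.1 -1.5 69.2] pos [ 0.5331 -0.4102  0.0852] yaw 3.26 t 38.5 q6 0.71
```

```bash
python3 -m handwheel '[[[0.0854,-0.002,-0.001,0.03,0],[0.0854,0,0,0.025,0],[0.0854,0,0,0.013,0],[0.0854,0,0,0,0],[0.0854,0,0,0,0],[0.0854,0,0,0,0]]]'; python3 -m handwheel '[[[0.068,0,0,0,0],[0.06,0,0,0,0],[0.052,0,0,0,0],[0.048,0,0,0,0],[0.048,0,0,0,0],[0.048,0,0,0,0],[0.048,0,0,0,0],[0.048,0,0,0,0]]]' 25;  python3 -m handwheel '[[[0.048,0,0,-0.005,0],[0.048,0,0,-0.02,0],[0.048,0,0,-0.035,0],[0.048,0,0,-0.035,0],[0.048,0,0,-0.035,0],[0.048,0,0,-0.015,0],[0.048,0,0,0,0],[0.048,0,0,0,0],[0.048,0,0,0,0]]]'; python3 go.py 0.503 0.2515 0.16 3.2
```

```text
time: 39.0
eef_pos: [0.5314, -0.4106, 0.0179]
tcp_rot: [1.0, 0.028, 0.001, 0.002]
contact_force: [-0.2, -0.3, 0.6]
opening: 1.002
finger_force: 0.0
time: 39.67
eef_pos: [0.531, -0.4104, 0.0174]
tcp_rot: [1.0, 0.028, 0.001, 0.001]
contact_force: [-0.7, 0.1, 6.5]
opening: 0.67
finger_force: 27.2
time: 40.42
eef_pos: [0.5287, -0.4081, 0.157]
tcp_rot: [1.0, 0.028, -0.002, -0.002]
contact_force: [-0.6, 0.5, -1.7]
opening: 0.672
finger_force: 27.0
spin -0.01 shift mm [ 1.11e+01 -6.60e+02 -4.00e-01] pos [ 0.5287 -0.4081  0.157 ] yaw 3.19 t 40.42 q6 0.71
```

```bash
python3 -m handwheel '[[[0.048,0.0006,-0.0388,0,0],[0.048,0.0006,-0.0388,0,0],[0.048,0.0006,-0.0388,0,0],[0.048,0.0006,-0.0388,0,0],[0.048,0.0006,-0.0388,0,0],[0.048,0.0006,-0.0388,0,0],[0.048,0.0006,-0.0388,0,0],[0.048,0.0006,-0.0388,0,0],[0.048,0.0006,-0.0388,0,0],[0.048,0.0006,-0.0388,0,0]]]'>/dev/null;python3 -m handwheel '[[[0.048,0.0006,-0.0388,0,0],[0.048,0.0006,-0.0388,0,0],[0.048,0.0006,-0.0388,0,0],[0.048,0.0006,-0.0388,0,0],[0.048,0.0006,-0.0388,0,0],[0.048,0.0006,-0.0388,0,0],[0.048,0.0006,-0.035,0,0],[0.048,0,0,0.03,-2.5],[0.048,0,0,0,0],[0.048,0,0,0,0],[0.048,0,0,0,0]]]'; python3 go.py 0.503 0.2515 0.07 5.7
python3 - <<'E'
from h import *
box(285,230,400,385,3.8,"pics/c11.png","side")
E
```

```text
time: 42.17
eef_pos: [0.5026, 0.245, 0.1287]
tcp_rot: [0.999, 0.049, -0.002, 0.001]
contact_force: [-0.6, 0.3, -1.3]
opening: 0.67
finger_force: 27.2
spin -0.1 shift mm [ 1.2 -6.5 58.7] pos [0.5026 0.245  0.1287] yaw 5.6 t 42.17 q6 1.75
```

View pics/c11.png

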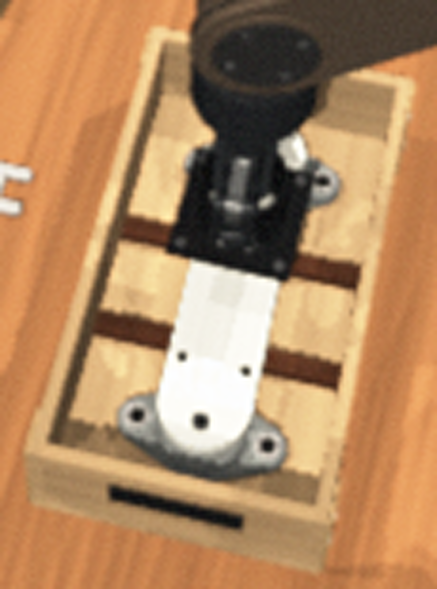

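The plate lies across both bearings, centred. The port hangs level above its middle, with near flange corners at about (177,245) and (285,272).

```bash
python3 - <<'E'
from h import *
C=lambda L:np.array(L)/3.8+[285-.37,230-.37]
e=onplane("side",C([[177,245],[285,272]]),.119);print(e,e.mean(0))
p=onplane("side",C([[200,421],[181,356],[246,371]]),.054);print(p)
E
python3 -m handwheel '[[[0.048,0.001,-0.006,0.025,0],[0.048,0,0,0.02,0],[0.048,0,0,0.01,0],[0.048,0,0,0,0],[0.048,0,0,0,0],[0.048,0,0,0,0]]]'
```

```text
[[0.53595851 0.28115333]
 [0.4657502  0.27999451]] [0.50085436 0.28057392]
[[0.4964081  0.36176675]
 [0.51996172 0.32262554]
 [0.47714992 0.32068846]]
time: 42.72
eef_pos: [0.5053, 0.2519, 0.0769]
tcp_rot: [0.999, 0.049, 0.001, -0.0]
contact_force: [-0.1, -0.3, -0.0]
opening: 0.673
finger_force: 27.2
```

```bash
python3 -m handwheel '[[[0.048,-0.001,-0.001,0.005,0],[0.048,0,0,0.002,0],[0.048,0,0,0,0],[0.048,0,0,0,0],[0.048,0,0,0,0]]]'|sed -n '2p;4p'; for i in 1 2 ; do python3 -m handwheel '[[[0.048,0,0,0.001,0],[0.048,0,0,0,0],[0.048,0,0,0,0],[0.048,0,0,0,0]]]'|sed -n '2p;4p';done
```

```text
eef_pos: [0.503, 0.2531, 0.0685]
contact_force: [0.5, -0.9, -0.9]
eef_pos: [0.5032, 0.2531, 0.0684]
contact_force: [-3.0, -0.4, 5.8]
eef_pos: [0.5033, 0.2532, 0.0684]
contact_force: [-4.4, -1.1, 9.3]
```

Touching. I'll back off 1.5 mm, release, lift and look.

```bash
python3 -m handwheel '[[[0.048,0,0,-0.0015,0],[0.048,0,0,0,0],[0.06,0,0,0,0],[0.065,0,0,0,0],[0.07,0,0,0,0],[0.072,0,0,0,0],[0.072,0,0,0,0],[0.072,0,0,-0.015,0],[0.072,0,0,-0.03,0],[0.072,0,0,-0.04,0],[0.072,0,0,-0.02,0]]]' ; python3 -m handwheel '[[[0.072,0,0.04,-0.02,0],[0.072,0,0.04,0,0],[0.072,0,0.04,0,0],[0.072,0,0.04,0,0],[0.072,0,0.04,0,0],[0.072,0,0.04,0,0],[0.072,0,0.04,0,0],[0.072,0,0.04,0,0],[0.072,0,0,0,0],[0.072,0,0,0,0],[0.072,0,0,0,0]]]'
python3 - <<'E'
from h import *
a=viewer.read_camera("side");b=viewer.read_camera("top")
cv2.imwrite("pics/c12.png",np.hstack([cv2.resize(a[230:385,230:410],(430,370),interpolation=2),cv2.resize(b[130:270,160:300],(370,370),interpolation=2)]))
E
```

```text
time: 44.72
eef_pos: [0.5045, 0.2535, 0.177]
tcp_rot: [0.999, 0.05, 0.003, -0.001]
contact_force: [2.1, 0.1, 0.6]
opening: 0.843
finger_force: 0.0
time: 45.63
eef_pos: [0.5342, -0.0626, 0.1911]
tcp_rot: [0.999, 0.049, -0.0, -0.0]
contact_force: [1.0, -0.2, -0.1]
opening: 0.844
finger_force: 0.0
```

View pics/c12.png

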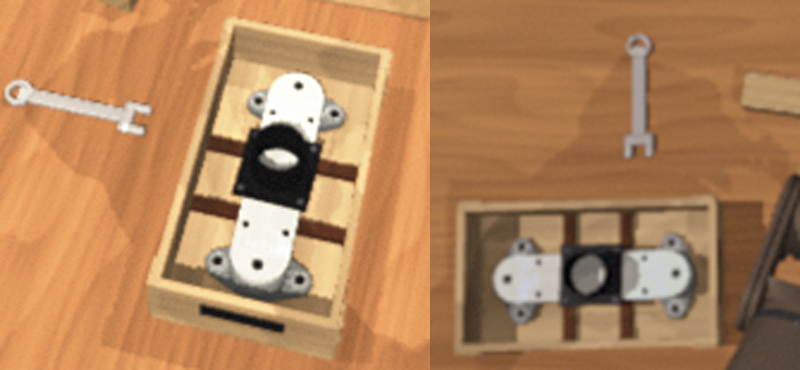

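Both views show the bearings in the end bays, the plate lengthwise across them, and the port standing in the middle with its tube up. The wrench and offcut are where they were.

```bash
python3 -c "
from plant import sign_off; print(sign_off())"
```

```text
the job is handed in; nothing more can be done
None
```

I packed all four saw parts into the crate in the order asked and handed the job in after about 46 s. Both bearings had to be pushed 7–10 mm along the crate floor to reach the middle of their bays. On the first try, a finger caught the crate's end wall with about 24 N before I shifted the bearing inward.

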